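# Turn a brayer onto its back under the roller rack

### The arm

A 6-joint arm with a two-finger parallel gripper is mounted at the origin on the work surface. World frame = base frame: x ahead of the robot, y to its left, z up, the work surface at z = 0. Lengths are in mm, angles in rad, forces in N, time in s.
With the tool pointing down it reaches from about 300 to 850 mm from the base axis. Payload 5.4 kg.
Tool frame: the origin (TCP) lies on the centre line of the jaws, within the pads' length; the fingertips stand 8 mm ahead of it and the grasp point (between the pads) lies 11 mm behind it (r.tcp_to_tips is the z of the fingertips in the tool frame, in mm); z points along the fingers, y is the line along which they close (so a half turn about z gives the same grasp; the last joint's range is limited). The gripper opens to 85 mm and grips with 20 to 120 N. Pads are 22 mm wide; open, the fingers measure 114 mm over their backs; the gripper's body (76 mm by 85 mm) begins 54 mm behind the grasp point. The pads swing forward as they close: fully open they stand 13 mm farther back than shut.
Start: joints at [-1.411, 0.158, 1.597, -0, 1.386, -0.21], TCP at [207.797, -536.122, 239.299] pointing down, gripper open.
Joint ranges: [-2.91, 2.91], [-0.94, 2.29], [0.18, 2.7], [-1.29, 4.43], [0.17, 2.64], [-3, 3]. Speed limits (rad/s): [2.57, 2.57, 3.14, 3.14, 3.14, 3.14].

### API

Orientations are given as [roll, pitch, yaw] about the fixed x, y, z axes, in that order (R = Rz(yaw) Ry(pitch) Rx(roll)).
In Python, from cell import r, eoat, planner, imaging, close_job gives the robot as it stands. Calls block until the motion is done:
- r.move_ptp(position, orientation): joint-space move of the TCP to a pose.
- r.move_straight(position, orientation=None, feed=150, threshold=None): straight line of the TCP; orientation=None keeps the orientation; feed is the mean speed in mm/s. With threshold (N) it stops when the force on the tool has changed by that much, and returns True; else False.
- r.move_j(angles): joint-space move.
- eoat.move_gripper(opening, grasp_force=None): finger opening in mm; grasp_force is the grip in N (None keeps the last); returns when the fingers have stopped.
- r.sleep(seconds).
- planner.solve_ik(position, orientation): joint angles nearest the present ones, or None.
- imaging.snapshot(name): name is "scene" or "top" or "wrist"; returns the picture (420x560x3 uint8, blue, green, red); there is no depth.
- imaging.camera_params(name): a dict with "fov_y" (degrees; the focal length in pixels is half the picture's height over the tangent of half this angle, whatever the lens; pixels are square), "cx", "cy" (the principal point, pixels), "k1" (the pictures are not rectified: a ray, as slopes to the right and down, at radius r is drawn at 1 + k1 r^2 times it, then the intrinsics apply), "position" and "rotation" of the camera in the world. Camera axes: x right, y up, looking along -z (the intrinsics and any distortion apply to the point x, -y, -z); pixel columns grow to the right and rows downward; lengths in mm; the calibration is good to about 2 mm. A picture is of the moment at which its call begins: read the wrist's pose just before it. camera_params takes no time and is no camera call; for the wrist camera it gives the pose at the moment of the call.
A pose or a line that the arm cannot do raises r.MotionError and nothing moves.
- close_job(): hands the job in; it is judged then, once.
Readings, each from a call of its own:
- r.current_clock(): time.
- r.current_joint_pos(): joint angles.
- r.current_dq(): joint speeds.
- r.current_effort(): joint torques, N m.
- r.current_tool_pos(): TCP position.
- r.current_eef_rot(): TCP orientation.
- r.current_force(): force on the tool from outside, world axes, zero at the start.
- r.current_torque(): the same for the moment, N m.
- r.current_width(): finger opening in mm.
- r.current_grasp_force(): force on a finger pad.
Only numpy, scipy, OpenCV 4.12 (cv2) and the standard library are available. Lean on these libraries where they do the work, as an engineer would, in place of code of your own. Each camera call takes 0.05 s, during which the arm holds its last target. There are 200 camera calls.

### The job

One of the three brayers parked under the low slatted shelf of the roller rack has been left standing on its soft roller, which will get a flat spot. Without putting fingers on the soft roller, turn it over in its place, keeping the roller under the shelf and the handle out in front, so that it rests on its back like its two neighbours with the roller in the air. Let it down gently, do not knock it against the shelf above, and leave the other two brayers where they are.

Things in the scene. Friction and masses are not known exactly. Their poses are not given: they have to be found in the camera images.
- brayer: Hand brayer with the middle-width roller, left standing on it. Origin on the axle, mid-width; own -x runs along the handle, y along the axle, z to its back. Roller 44 dia x 80, turns freely. Flat steel side arms reach y +-47, x -52 to 10. Lugs on the arms at x -3 to 15 end at z 33: the back it rests on. 0.27 kg, heavy at the roller, so it also stays put lying on either side arm.
- brayer_grip (a point): Point on the axis of the brayer's round wooden handle, 135 mm before the axle along the brayer's -x. The handle is 22 mm in diameter and runs from 63 to 189 mm before the axle; about 100 mm of it sticks out in front of the rack, its axis about 100 mm over the bench, with clear space below and beside it.
- rack: Plywood bench-top rack, origin on the bench under its middle, x to its back, y along it. Deck 160 mm deep (x -80 to 80), 580 wide, top at z 80 mm. A lip strip on the front edge (x -80 to -72) stands 11 mm over the deck, top at z 91; the handles lie on it. Open at front and back, 22 mm steel posts at the ends.
- rack_top: The rack's low upper shelf over the deck, four wooden slats, same 160 mm depth; origin at the middle of its underside, 124 mm above the deck. A few tins and a jar stand on it.
- brayer_narrow: Neighbour with a 60 mm roller, else the same as the brayer and same axes; already resting on its back (own z pointing down, axle about 34 mm over the deck, handle sloping 8 degrees down to the lip), roller up. Leave it alone. Places are about 170 mm apart.
- brayer_wide: Neighbour with a 100 mm roller, else the same as the brayer and same axes; already resting on its back, roller up. Leave it alone.
- brayer_roller: The brayer's soft rubber roller, 44 mm in diameter, 80 mm wide, spinning about the axle (y); origin at its middle, which is also the brayer's origin. Now on the deck, axle 22 mm up and handle level on the lip; with the brayer lying on a side arm the axle middle and handle axis are 47 mm up. Fingers do not belong on it.
Mind the look-alikes: they are no part of the job. What is shaped like the brayer but blue is not meant.

How it is judged:
By the outcome, as a careful person would: the job done as asked, in the order asked, and still so for the second after the job is handed in, with the robot touching nothing.
It also fails if it takes over 56 s, if anything falls off the work surface, if the arm or the gripper's body presses on something with over 40 N, if the wrist force passes 120 N, or if a joint passes its speed limit or range.

## Working session

There is one attempt and no reset: what is moved stays moved. The work goes in short steps, each a Python script; the robot and the scene stay as the last script left them, time stands still between calls to the robot, and variables do not carry over. Pictures are saved under pics/ and viewed, at most 10 in all, crops included, and the job is handed in when it is done.

```bash
ls; mkdir -p pics; python3 - <<'E'
from cell import r, eoat, planner, imaging
import cv2,numpy as np
for n in("scene","top"):
    im=imaging.snapshot(n); cv2.imwrite(f"pics/{n}0.png",im)
    print(n,imaging.camera_params(n))
a=cv2.imread("pics/scene0.png");b=cv2.imread("pics/top0.png")
print(r.current_eef_rot(),r.current_clock())
E
```

```text
pics
scene {'fov_y': 56.85877128348717, 'cx': 279.2094134818147, 'cy': 213.49157738480926, 'k1': -0.06261013450711982, 'position': array([ 958.90482009, -712.5254368 , 1053.13991828]), 'rotation': array([0.66300739, 0.0198107 , 0.62349826])}
top {'fov_y': 48.68598798479224, 'cx': 276.7737554243659, 'cy': 208.22666403883647, 'k1': -0.11536513083542176, 'position': array([ 402.55833013, -173.71036795, 1439.73052599]), 'rotation': array([ 0.09965875,  0.00975226, -1.57225682])}
[-3.13983121e+00 -3.83839560e-04  3.69842923e-01] 0.1
```

View pics/scene0.png

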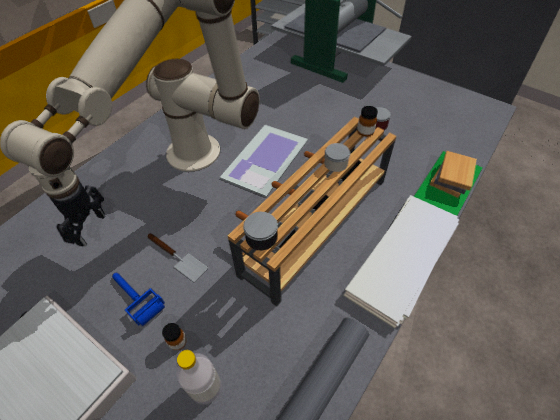

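View pics/top0.png

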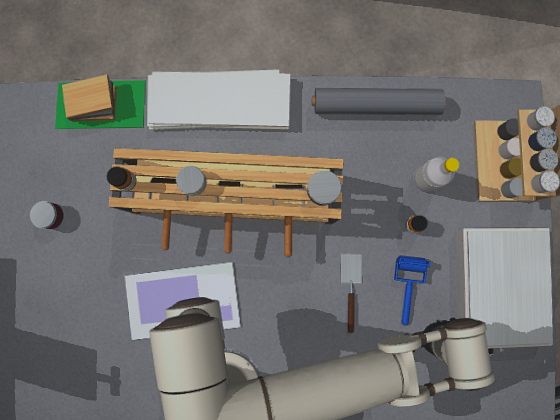

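Both views show the rack. Three wooden handles stick out in front at top-image columns ≈166, 228 and 288, rows 212–255. The blue brayer at (408, 285) is the excluded look-alike. The next step is to measure the handles and the rack.

```bash
cat > h.py <<'E'
from cell import r, eoat, planner, imaging, close_job
import cv2,numpy as np
from scipy.spatial.transform import Rotation as R
def K(p):
    f=210/np.tan(np.radians(p["fov_y"]/2)); return np.array([[f,0,p["cx"]],[0,f,p["cy"]],[0,0,1]]),np.array([p["k1"],0,0,0.])
def rot(p): return R.from_euler('xyz',p["rotation"]).as_matrix()
def ray(p,uv):
    k,d=K(p); n=cv2.undistortPoints(np.array(uv,float).reshape(-1,1,2),k,d)[:,0]
    return np.c_[n[:,0],-n[:,1],-np.ones(len(n))]@rot(p).T
def onz(p,uv,z):
    d=ray(p,uv); return p["position"]+d*((z-p["position"][2])/d[:,2])[:,None]
def proj(p,X):
    c=(np.atleast_2d(X)-p["position"])@rot(p); k,d=K(p)
    return cv2.projectPoints(c*[1,-1,-1],np.zeros(3),np.zeros(3),k,d)[0][:,0]
def wood(im):
    h=cv2.cvtColor(im,cv2.COLOR_BGR2HSV); return cv2.inRange(h,(3,110,50),(13,255,200))
E
python3 - <<'E'
from h import *
p=imaging.camera_params("top"); im=cv2.imread("pics/top0.png")
m=wood(im); n,l,s,c=cv2.connectedComponentsWithStats(m)
for i in range(1,n):
    if s[i,4]<60: continue
    ys,xs=np.where(l==i); q=np.c_[xs,ys]
    lo=q[ys>=ys.max()-1].mean(0)+[0,.5]; hi=q[abs(ys-220)<3].mean(0) if (abs(ys-220)<3).any() else lo
    print(s[i],onz(p,[lo,hi],100).round(0).tolist())
# rack top slat outer corners (top of slats approx z 204+~12)
print(onz(p,[[115,150],[343,160],[341,218],[109,206]],216).round(0))
# IK scan, horizontal tool
for yaw in(-.1,0,.1):
  for x in(280,320,360,400):
    for y in (-100,0,100):
      ok=[]
      for roll in np.arange(-180,181,30):
        M=R.from_euler('z',yaw)*R.from_euler('y',90,degrees=True)*R.from_euler('z',roll,degrees=True)
        s=planner.solve_ik([x,y,120],M.as_euler('xyz').tolist())
        if s is not None: ok.append(int(roll))
      if yaw==0: print(x,y,ok)
E
```

```text
[162 210   9  40 273] [[419.0, 165.0, 100.0], [503.0, 162.0, 100.0]]
[225 213   7  40 260] [[410.0, -19.0, 100.0], [503.0, -19.0, 100.0]]
[285 216   7  41 274] [[399.0, -192.0, 100.0], [502.0, -193.0, 100.0]]
[348 294   6  39 178] [[182.0, -372.0, 100.0], [182.0, -372.0, 100.0]]
[[ 686.  281.  216.]
 [ 655. -340.  216.]
 [ 499. -332.  216.]
 [ 532.  291.  216.]]
280 -100 []
280 0 []
280 100 []
320 -100 []
320 0 []
320 100 []
360 -100 []
360 0 []
360 100 []
400 -100 []
400 0 []
400 100 []<sys>:0: UserWarning: Gimbal lock detected. Setting third angle to zero since it is not possible to uniquely determine all angles.
```

```bash
cat >> h.py <<'E'
PSI=-0.053
def grip(phi,tau,yaw=PSI,flip=0,slope=0):
    """tool frame: lean tau forward along handle, rolled phi about handle axis (deg)"""
    B=R.from_matrix(np.array([[0,0,1.],[0,1,0],[-1,0,0]]))*R.from_euler('y',-(90-tau)*-1,degrees=True) if 0 else R.from_euler('y',-tau,degrees=True)*R.from_euler('x',180,degrees=True)
    return R.from_euler('z',yaw)*R.from_euler('y',slope,degrees=True)*R.from_euler('x',phi,degrees=True)*B*R.from_euler('z',180*flip,degrees=True)
E
python3 - <<'E'
from h import *
print(grip(0,30).as_matrix().round(2))
p=imaging.camera_params("wrist"); T=R.from_euler('xyz',r.current_eef_rot()).as_matrix()
print("cam in tool",(T.T@(p["position"]-r.current_tool_pos())).round(1)); print((T.T@rot(p)).round(2),p["fov_y"])
for y in(165,-19,-192):
  for tau in(0,15,30,45,60):
    for fl in(0,1):
      ok=[]
      for phi in range(-105,106,15):
        if planner.solve_ik([435-0.05*y*-1*1,y,140],grip(phi,tau,flip=fl).as_euler('xyz').tolist()) is not None: ok.append(phi)
      print(y,tau,fl,ok)
# view poses
for x in(200,250,300):
  for z in(200,250,300):
    print(x,z,[t for t in range(0,80,10) if planner.solve_ik([x,-19,z],grip(0,t,flip=0).as_euler('xyz').tolist()) is not None],[t for t in range(0,80,10) if planner.solve_ik([x,-19,z],grip(0,t,flip=1).as_euler('xyz').tolist()) is not None])
E
```

```text
[[ 0.86 -0.05  0.5 ]
 [-0.05 -1.   -0.03]
 [ 0.5   0.   -0.87]]
cam in tool [  81.7    1.2 -134.3]
[[-0.    0.95  0.32]
 [ 1.    0.    0.  ]
 [ 0.    0.32 -0.95]] 65.2367959889781
165 0 0 [-105, -90, -75, -60, -45, -30, -15, 0, 15, 30, 45, 60, 75, 90, 105]
165 0 1 [-105, -90, -75, -60, -45, -30, -15, 0, 15, 30, 45, 60, 75, 90, 105]
165 15 0 [-90, -75, -60, -45, -30, -15, 0, 15, 30, 45, 60, 75, 90, 105]
165 15 1 [-90, -75, -60, -45, -30, -15, 0, 15, 30, 45, 60, 75, 90, 105]
165 30 0 [-75, -60, -45, -30, -15, 0, 15, 30, 45, 60, 75, 90, 105]
165 30 1 [-75, -60, -45, -30, -15, 0, 15, 30, 45, 60, 75, 90, 105]
165 45 0 [-30, -15, 0, 15, 75, 90, 105]
165 45 1 [-30, -15, 0, 15, 75, 90, 105]
165 60 0 [-105, 0, 90, 105]
165 60 1 [-105, 0, 90, 105]
-19 0 0 [-90, -75, -60, -45, -30, -15, 0, 15, 30, 45, 60, 75, 90, 105]
-19 0 1 [-90, -75, -60, -45, -30, -15, 0, 15, 30, 45, 60, 75, 90, 105]
-19 15 0 [-60, -45, -30, -15, 0, 15, 30, 45, 60, 75, 90, 105]
-19 15 1 [-60, -45, -30, -15, 0, 15, 30, 45, 60, 75, 90, 105]
-19 30 0 [-45, -30, -15, 0, 15, 30, 45, 60, 75, 90, 105]
-19 30 1 [-45, -30, -15, 0, 1
[... 277 characters left out ...]
192 0 1 [-60, -45, -30, -15, 0, 15, 30, 45, 60, 75, 90, 105]
-192 15 0 [-105, -45, -30, -15, 0, 15, 30, 45, 60, 75, 90, 105]
-192 15 1 [-105, -45, -30, -15, 0, 15, 30, 45, 60, 75, 90, 105]
-192 30 0 [-105, -90, -75, -60, -30, -15, 0, 15, 30, 45, 60, 75, 90, 105]
-192 30 1 [-105, -90, -75, -60, -30, -15, 0, 15, 30, 45, 60, 75, 90, 105]
-192 45 0 [-105, -90, -75, -15, 0, 15, 30, 45, 60, 75, 90, 105]
-192 45 1 [-105, -90, -75, 45, 60, 75, 90, 105]
-192 60 0 [-105, 0, 15, 30, 45, 60, 75, 90, 105]
-192 60 1 [-105, 0, 15, 30, 75, 90, 105]
200 200 [] []
200 250 [] []
200 300 [] []
250 200 [0] [0]
250 250 [0] [0]
250 300 [0] [0]
300 200 [0, 10] [0, 10]
300 250 [0, 10] [0, 10]
300 300 [0, 10] [0, 10]
```

```bash
python3 - <<'E'
from h import *
best=None
for x in(320,360,400,440):
  for z in(160,200,240,280):
    for t in range(20,75,5):
      for y in(-30,):
        e=grip(0,t,flip=1).as_euler('xyz').tolist()
        if planner.solve_ik([x,y,z],e) is not None and x+z*0<=400:
          cam=np.array([x,y,z])+grip(0,t,flip=1).apply([81.7,0,-134])
          el=(cam[2]-204)/(505-cam[0])
          if best is None or el<best[0]: best=(el,x,y,z,t,cam)
print(best)
el,x,y,z,t,cam=best
# stage: keep high first
for zz in (z+0,):
    print(planner.solve_ik([x,y,zz],grip(0,t,flip=1).as_euler('xyz').tolist()))
E
```

```text
(np.float64(0.07605206320554658), 400, -30, 160, 35, array([256.41793282, -22.38301707, 222.90517908]))
[-0.63778529 -0.92930556  2.65098478  0.40530231  0.93233631 -2.31804765]
```

```bash
python3 - <<'E'
from h import *
for x,z,t in((380,200,35),(370,240,30),(380,240,25),(380,260,20),(380,280,15)):
    e=grip(0,t,flip=1).as_euler('xyz').tolist(); P=[x,-20,z]
    s=planner.solve_ik(P,e)
    if s is not None: break
print(x,z,t,np.round(s,2))
r.move_ptp(P,e)
p=imaging.camera_params("wrist"); im=imaging.snapshot("wrist"); cv2.imwrite("pics/w1.png",im)
np.save("w1.npy",p,allow_pickle=True); print(p["position"],r.current_clock())
E
```

```text
380 240 25 [-0.54 -0.87  2.42  0.21  1.21 -2.1 ]
[251.09471494 -14.25062302 327.73718987] 2.1083
```

View pics/w1.png

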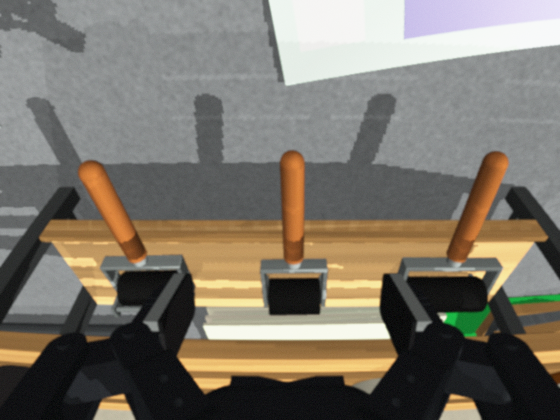

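The wrist picture is upside down, with its right side towards +y. Three brayers:
- **Left**, yoke columns 103–187 at row 265: 84 px wide, at y≈−192.
- **Middle**, columns 260–327: 67 px wide, so the narrow one, at y≈−19.
- **Right**, columns 398–500: 102 px wide, so the wide one, at y≈165.

The left one has the middle-width roller, so it fits the description. I'll confirm this in a crop.

```bash
python3 - <<'E'
from h import *
im=cv2.imread("pics/w1.png")[225:330,60:340]; cv2.imwrite("pics/w1c.png",cv2.resize(cv2.rotate(im,cv2.ROTATE_180),None,fx=2.8,fy=2.8,interpolation=cv2.INTER_CUBIC))
p=np.load("w1.npy",allow_pickle=True).item()
im=cv2.imread("pics/w1.png"); m=wood(im); m[:140]=0
n,l,s,c=cv2.connectedComponentsWithStats(m)
tp=imaging.camera_params("top"); t0=cv2.imread("pics/top0.png"); 
for i in range(1,n):
    if s[i,4]<500: continue
    ys,xs=np.where(l==i)
    print(s[i].tolist(), "ends", [np.array([xs[abs(ys-v)<1.5].mean(),v]).round(1).tolist() for v in (ys.min()+8,ys.max()-6)])
    for v in(ys.min()+8,ys.max()-6):
        uv=[xs[abs(ys-v)<1.5].mean(),v]; print("  z100:",onz(p,[uv],100).round(1), "w px",(abs(ys-v)<.5).sum())
E
```

```text
[280, 151, 25, 113, 1798] ends [[291.5, 159.0], [293.3, 257.0]]
  z100: [[406.4 -18.9 100. ]] w px 22
  z100: [[535.4 -22.6 100. ]] w px 18
[447, 152, 61, 111, 2312] ends [[494.9, 160.0], [457.0, 256.0]]
  z100: [[415.1 155.4 100. ]] w px 23
  z100: [[545.3 161.3 100. ]] w px 19
[78, 161, 69, 102, 1533] ends [[91.0, 169.0], [135.7, 256.0]]
  z100: [[ 405.9 -194.3  100. ]] w px 27
  z100: [[ 525.5 -198.7  100. ]] w px 20
```

View pics/w1c.png

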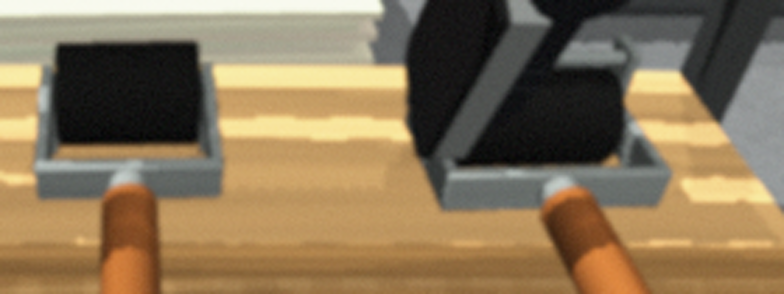

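The crop is rotated 180°. The brayer on its right has a lug standing up at (625, 50) and a low-set roller. The narrow one on the left has its roller up. So the target is the one at y≈−194. Next I'll check the joint paths for rolling it about the handle axis in two 90° stages.

```bash
cat >> h.py <<'E'
YAW=-0.038
A=np.array([397+189.,-200.])       # axle xy estimate
G=150.                              # grip distance before the axle
U=np.array([np.cos(YAW),np.sin(YAW)])
def pose(phi,z,tau=0,back=0,slope=0,g=None,dy=0):
    """TCP pose with grip point on handle axis at height z; back = retreat along tool"""
    M=grip(phi,tau,yaw=YAW,flip=1,slope=slope)
    P=np.r_[A-U*(g or G)+dy*np.array([-U[1],U[0]]),z]+M.apply([0,0,11-back])
    return P.tolist(),M.as_euler('xyz').tolist()
C=np.array([[47,33],[-47,33],[40,-22],[-40,-22],[47,-12],[-47,-12]])
def hmid(th):
    t=np.radians(th); z=C[:,0]*np.sin(t)+C[:,1]*np.cos(t)
    return 80+(124-z.min()-z.max())/2, 62-(z.max()-z.min())/2
E
python3 - <<'E'
from h import *
print([np.round(hmid(-t),1).tolist() for t in range(0,181,15)])
for tau in(0,15):
  for phi in range(90,-61,-15):
    for b in (0,110):
      s=planner.solve_ik(*pose(phi,142,tau,b)); print(tau,phi,b,None if s is None else np.round(s,2).tolist())
s=planner.solve_ik(*pose(60,102,0,0));print(s)
E
```

```text
[[136.5, 34.5], [135.8, 24.2], [135.5, 16.4], [135.6, 11.8], [136.8, 10.0], [139.3, 10.8], [142.0, 15.0], [144.7, 10.8], [147.2, 10.0], [148.4, 11.8], [148.5, 16.4], [148.2, 24.2], [147.5, 34.5]]
0 90 0 [-1.03, 0.88, 1.48, 0.74, 2.21, -2.65]
0 90 110 [-1.12, 1.03, 1.19, 0.72, 2.35, -2.59]
0 75 0 [-1.03, 0.73, 1.54, 0.64, 2.04, -2.65]
0 75 110 [-1.11, 0.84, 1.28, 0.61, 2.2, -2.61]
0 60 0 [-1.0, 0.56, 1.62, 0.54, 1.87, -2.63]
0 60 110 [-1.08, 0.63, 1.39, 0.51, 2.04, -2.61]
0 45 0 [-0.95, 0.4, 1.71, 0.45, 1.69, -2.59]
0 45 110 [-1.03, 0.42, 1.51, 0.42, 1.88, -2.57]
0 30 0 [-0.89, 0.25, 1.8, 0.34, 1.5, -2.51]
0 30 110 [-0.95, 0.22, 1.63, 0.31, 1.71, -2.5]
0 15 0 [-0.79, 0.12, 1.89, 0.2, 1.32, -2.39]
0 15 110 [-0.83, 0.04, 1.75, 0.18, 1.54, -2.39]
0 0 0 [-0.67, 0.02, 1.97, -0.0, 1.15, -2.21]
0 0 110 [-0.67, -0.1, 1.86, -0.0, 1.38, -2.21]
0 -15 0 [-0.53, -0.03, 2.04, -0.27, 1.02, -1.94]
0 -15 110 [-0.48, -0.17, 1.95, -0.25, 1.26, -1.94]
0 -30 0 [-0.39, -0.01, 2.08, -0.61, 0.96, -1.59]
0 -30 110 [-0.27, -0.15, 2.01, -0.55, 1.21, -1.62]
0 -45 0 [-0.26, 0.08, 2.11, -0.95, 1.01, -1.23]
0 -45 1
[... 544 characters left out ...]
 0.52, 1.37, -2.65]
15 30 110 [-1.1, 0.03, 1.87, 0.48, 1.59, -2.64]
15 15 0 [-0.9, -0.04, 2.07, 0.4, 1.16, -2.57]
15 15 110 [-1.0, -0.19, 1.99, 0.37, 1.41, -2.57]
15 0 0 [-0.78, -0.16, 2.16, 0.22, 0.96, -2.43]
15 0 110 [-0.84, -0.37, 2.11, 0.2, 1.23, -2.42]
15 -15 0 [-0.64, -0.22, 2.23, -0.09, 0.77, -2.15]
15 -15 110 [-0.61, -0.48, 2.21, -0.08, 1.05, -2.16]
15 -30 0 [-0.47, -0.21, 2.29, -0.57, 0.66, -1.69]
15 -30 110 [-0.36, -0.47, 2.28, -0.48, 0.95, -1.75]
15 -45 0 [-0.32, -0.11, 2.31, -1.1, 0.71, -1.17]
15 -45 110 [-0.12, -0.33, 2.31, -0.92, 0.98, -1.29]
15 -60 0 None
15 -60 110 [0.06, -0.09, 2.3, -1.25, 1.13, -0.91]
[-0.99958902  0.63522944  1.61500282  0.53548516  1.81144164 -2.66545336]
```

```bash
cat >> h.py <<'E'
def st(msg): print(msg,"t",round(r.current_clock(),1),"w",round(r.current_width(),1),"gf",round(r.current_grasp_force(),1),"F",np.round(r.current_force(),1).tolist(),"M",np.round(r.current_torque(),2).tolist(),flush=True)
E
python3 - <<'E'
from h import *
r.move_ptp(*pose(30,210,back=110))
eoat.move_gripper(60,60)
r.move_ptp(*pose(60,102,back=110))
st("pre")
print(r.move_straight(*pose(60,102),feed=100,threshold=8)); st("in")
p=imaging.camera_params("wrist"); cv2.imwrite("pics/w2.png",imaging.snapshot("wrist"))
E
```

```text
pre t 4.3 w 59.8 gf 0.0 F [1.0, -0.3, 0.7] M [-0.39, -0.02, -0.04]
False
in t 5.5 w 60.1 gf 0.0 F [0.7, -0.6, -0.2] M [-0.4, 0.04, 0.03]
```

View pics/w2.png

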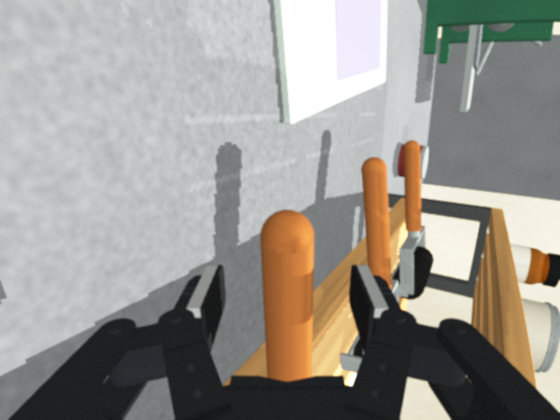

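The handle (tip at (288, 225)) lies centred between the fingers and square to them. I'll grip, lift, and roll the first 90°.

```bash
cat >> h.py <<'E'
def step(p,secs):
    d=np.linalg.norm(np.array(p[0])-r.current_tool_pos()); return r.move_straight(*p,feed=max(d/secs,1))
E
python3 - <<'E'
from h import *
eoat.move_gripper(15,90); st("grip")
step(pose(60,110),.8); st("up")
step(pose(60,hmid(0)[0]),1.2)
for th in range(15,91,15):
    step(pose(60-th,hmid(-th)[0]),.9)
st("rolled")
cv2.imwrite("pics/w3.png",imaging.snapshot("wrist")); 
p=imaging.camera_params("scene"); s=imaging.snapshot("scene"); cv2.imwrite("pics/s3.png",s)
a=cv2.imread("pics/w3.png"); b=cv2.resize(s[120:320,180:420],None,fx=2,fy=2)
cv2.imwrite("pics/c3.png",np.hstack([cv2.resize(a,(400,300)),cv2.resize(b,(360,300))]))
E
```

```text
grip t 6.0 w 19.7 gf 87.8 F [0.0, -0.9, 1.7] M [-0.07, -0.11, 0.11]
up t 7.0 w 19.4 gf 87.8 F [0.2, 0.1, -3.3] M [-0.77, 0.35, 0.06]
rolled t 14.9 w 19.5 gf 88.1 F [-0.4, 0.8, -2.2] M [0.47, 0.32, -0.03]
```

View pics/c3.png

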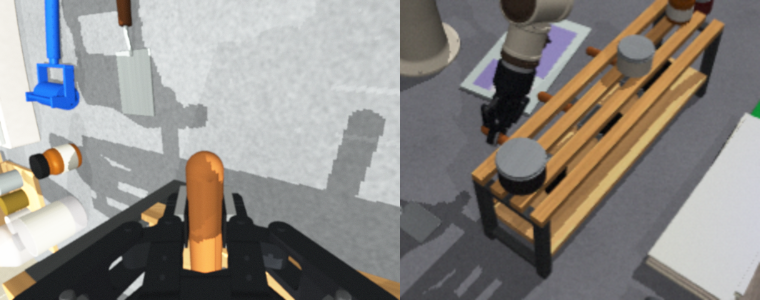

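The handle is held square in the pads and the weight is on the gripper (about 2.5 N). I'll lower it onto its side arm and stop on contact.

```bash
python3 - <<'E'
from h import *
P=pose(-30,121)
c=r.move_straight(*P,feed=12,threshold=1.2); st(f"down {c}"); M=grip(-30,0,yaw=YAW,flip=1)
z=(np.array(r.current_tool_pos())-M.apply([0,0,11]))[2]; print("axis z",z)
E
```

```text
down True t 15.8 w 19.5 gf 88.0 F [1.4, -1.3, -0.5] M [0.23, -0.07, -0.04]
axis z 133.63927318241852
```

```bash
python3 - <<'E'
from h import *
M=grip(-30,0,yaw=YAW,flip=1)
for zt in(131,129,127.5):
    c=r.move_straight(*pose(-30,zt),feed=8,threshold=4); z=(np.array(r.current_tool_pos())-M.apply([0,0,11]))[2]
    st(f"down {c} {z:.1f}")
    if c: break
w=imaging.snapshot("wrist");cv2.imwrite("pics/w4.png",w)
E
```

```text
down False 131.0 t 16.3 w 19.3 gf 88.2 F [-2.2, -0.3, 0.9] M [0.13, 0.18, -0.26]
down False 129.2 t 16.7 w 19.6 gf 88.3 F [-3.5, -1.0, 2.4] M [-0.08, 0.02, -0.36]
down False 127.9 t 17.0 w 19.2 gf 88.5 F [-4.2, -1.8, 4.8] M [-0.26, 0.14, -0.35]
```

```bash
python3 - <<'E'
from h import *
eoat.move_gripper(30); st("open"); eoat.move_gripper(60)
step(pose(-30,127,back=120),1.2)
r.move_ptp(*pose(15,127,back=130)); r.move_ptp(*pose(60,127,back=110)); st("pre2")
p=imaging.camera_params("wrist"); np.save("w5.npy",p,allow_pickle=True)
w=imaging.snapshot("wrist"); cv2.imwrite("pics/w5.png",w)
# expected handle axis tip & lug-side points
X=np.array([np.r_[A-U*189,127],np.r_[A-U*63,127],np.r_[A,127]]); print(proj(p,X).round(0))
E
```

```text
open t 17.3 w 30.1 gf 0.0 F [0.6, -0.7, 0.3] M [0.26, 0.0, -0.03]
pre2 t 20.6 w 59.9 gf 0.0 F [0.3, -0.3, -0.1] M [-0.38, -0.01, 0.03]
[[287. 162.]
 [287. 312.]
 [287. 370.]]
```

View pics/w5.png

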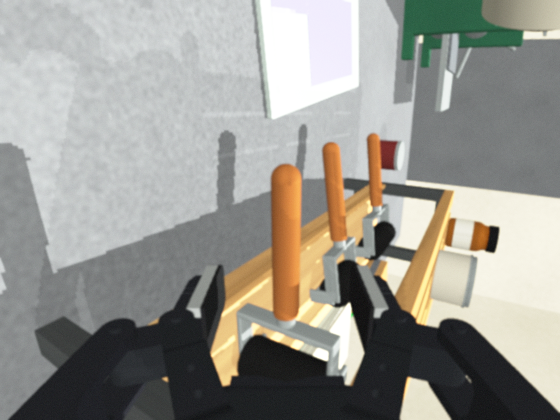

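The brayer now lies on its side arm. Its crossbar runs from (240, 310) to (340, 345), and the handle tip at (286, 165) is where I predicted. I'll regrip, lift, roll the second 90° and tilt to the resting slope.

```bash
python3 - <<'E'
from h import *
print(r.move_straight(*pose(60,127),feed=100,threshold=8))
eoat.move_gripper(15,110); st("grip2")
step(pose(60,133,slope=-1.5),.8); st("up")
step(pose(60,hmid(-90)[0],slope=-1.5),.8)
for th in range(105,181,15):
    step(pose(150-th,hmid(-th)[0],slope=-1.5),.9)
st("rolled")
step(pose(-30,130,slope=-8),1.5); st("tilt")
w=imaging.snapshot("wrist"); cv2.imwrite("pics/w6.png",w)
E
```

```text
False
grip2 t 22.4 w 19.1 gf 107.4 F [0.1, -0.9, 0.9] M [-0.4, 0.11, 0.01]
up t 23.3 w 18.8 gf 107.5 F [-0.8, 0.3, -3.0] M [-0.75, 0.36, 0.09]
rolled t 30.2 w 19.1 gf 107.6 F [-0.4, 0.0, -3.1] M [0.47, 0.38, -0.03]
tilt t 31.9 w 19.4 gf 107.6 F [-0.3, 0.7, -2.0] M [0.48, 0.41, -0.03]
```

View pics/w6.png

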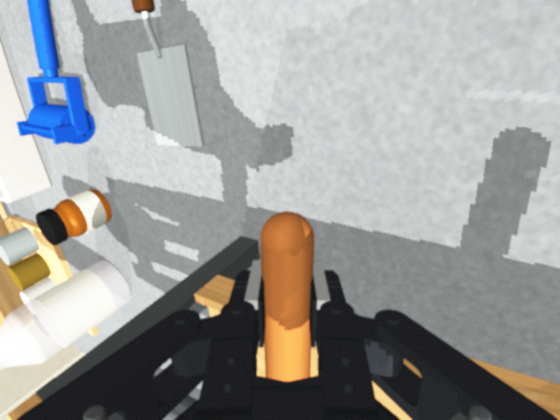

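The handle is still firmly and squarely held, with its tip at (287, 235). I'll lower it slowly until the lugs touch.

```bash
python3 - <<'E'
from h import *
M=grip(-30,0,yaw=YAW,flip=1,slope=-8)
gz=lambda:(np.array(r.current_tool_pos())-M.apply([0,0,11]))[2]
step(pose(-30,105,slope=-8),1.6); st("105")
c=r.move_straight(*pose(-30,92,slope=-8),feed=10,threshold=1.5); st(f"{c} {gz():.1f}")
E
```

```text
105 t 33.7 w 18.7 gf 107.6 F [-0.0, 0.4, -2.3] M [0.5, 0.42, 0.01]
True 93.2 t 34.7 w 19.1 gf 107.7 F [1.2, -0.6, -0.9] M [0.14, -0.1, -0.06]
```

```bash
python3 - <<'E'
from h import *
r.move_straight(*pose(-30,92.3,slope=-8),feed=6,threshold=4); st("dn")
eoat.move_gripper(30); eoat.move_gripper(60); st("open")
step(pose(-30,93,back=120,slope=-8),1.2)
r.move_ptp([380,-60,250],grip(0,20,flip=1).as_euler('xyz').tolist())
st("away")
p=imaging.camera_params("wrist"); w=imaging.snapshot("wrist"); cv2.imwrite("pics/w7.png",cv2.rotate(w,cv2.ROTATE_180))
im=wood(imaging.snapshot("top")); tp=imaging.camera_params("top"); n,l,s,c=cv2.connectedComponentsWithStats(im)
for i in range(1,n):
    if s[i,4]>150: print(s[i].tolist())
E
```

```text
dn t 35.1 w 19.3 gf 108.0 F [-3.3, -0.8, 1.7] M [0.11, 0.27, -0.33]
open t 35.8 w 60.0 gf 0.0 F [-0.0, 0.0, 0.4] M [0.28, 0.04, 0.0]
away t 37.9 w 59.9 gf 0.0 F [0.1, 0.4, 0.1] M [-0.01, 0.16, -0.0]
[162, 210, 9, 40, 270]
[225, 213, 7, 40, 258]
[285, 216, 8, 41, 277]
[348, 297, 6, 36, 152]
```

View pics/w7.png

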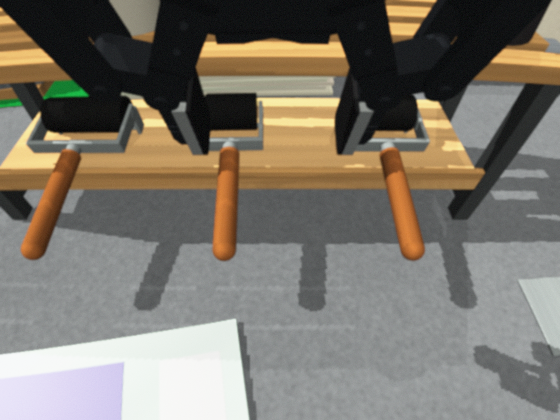

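The target at right (yoke (395, 145), roller (400, 115)) now sits like its neighbours: roller up, handle on the lip. The other two handles haven't moved in the top view.

```bash
python3 -c "
from h import *
print(close_job(), r.current_clock())"
```

```text
the job is handed in; nothing more can be done
the job is handed in; nothing more can be done
```

The middle-width brayer at y≈−194 now rests on its back in its place, roller up and handle on the lip. The other two did not move in the top view. The arm was clear at 37.9 s, and the job is handed in.

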